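Unlatch and slide off the irrigation controller's terminal cover

TASK

The irrigation controller is about to be wired, so open its terminal compartment with the fingertips alone, picking nothing up: press the orange snap tab down until it lets go and the dark terminal cover springs forward, then push the cover by its raised bar along the bench until all of it is off its rails and clear of the controller. Leave the cover lying flat on the bench, never lifting or tipping it, and do not disturb the other things around it.

Things in the scene. Friction and masses are not known exactly. Their poses are not given: they have to be found in the camera images.
- controller: light grey irrigation controller screwed to the bench, on its back. Origin at bench level on its middle line; +x is the way the cover slides off, z up. Housing x -140 to -32 mm, y +-60, 30 high, knob to 44; lugs to y +-80. Ahead of it a green terminal strip (x to -2, y +-40, 19 high). A spring ejector pushes the cover 14 mm along +x when the tab lets go
- rail_end (a point): controller x +15 mm, y 0, bench level: how far the two slide rails reach (each at y 53 to 63 mm either side, 8 mm high, from the housing to here); the cover is off its rails when its rear edge lies beyond this point
- snap_tab (a joint): orange snap tab, a rocker on a pin across the housing at controller x -50 mm, z 30: rad, 0 at rest, 0.26 pressed to its stop, sprung back to 0. Pressing its rear pad lifts the nose at its front (x -20 to -16 mm, 18 mm wide) off the cover's catch lip, letting go at about 0.15. It is 41 mm above the bench at rest
- tab_pad (a point): middle of the top of the orange tab's pad, the place to press: pad 29 x 34 mm (x, y), level at rest, its top 41 mm above the bench, at controller x -75 mm; it moves down about 6.5 mm here, against 4 to 10 N
- cover: dark grey loose terminal cover, 70 mm long (x), 100 wide (y; 114 over its 3 mm high feet, smooth, running in the rails with 2 to 3 mm play), deck 30 mm high, 130 g; a shell open below and at its rear (-x) end. Origin mid-underside, on the bench, at the start 5 mm ahead of the controller's origin, axes parallel. Catch lip on the deck, x -30 to -26 mm, 4.5 high
- push_bar (a point): middle of the rear (-x) face of the raised bar across the cover's deck, the face to push along +x: bar 64 mm wide (y), 5 thick, from the deck at 30 mm to 44 mm above the bench; this point is 37 mm above the bench, at cover x +17 mm
- cover_rear (a point): middle of the cover's rear lower edge (cover x -35 mm, y 0, bench level); it starts near controller x -30 mm
- screwdriver: bystander: screwdriver with red handle, 170 mm, lying beside the controller; origin under its middle
- marker: bystander: white marker pen with black cap, 135 mm long, 17 mm thick, lying beside the controller; origin under its middle
- tape: bystander: roll of grey tape, 101 mm wide, 48 mm high; origin under its middle
- dropper: bystander: brown dropper bottle, 33 mm wide, 102 mm high; origin under its middle
- brush: bystander: wooden hand brush, 62 x 152 x 46 mm; origin under its middle

How it is judged:
By the outcome, as a careful person would: the job done as asked, in the order asked, and still so for the second after the job is handed in, with the robot touching nothing.
It also fails if it takes over 43 s, if anything falls off the work surface, if the arm or the gripper's body presses on something with over 40 N, if the wrist force passes 120 N, or if a joint passes its speed limit or range.

ROBOT

A 6-joint arm with a two-finger parallel gripper is mounted at the origin on the work surface; the furniture and walls round the work are solid. World frame = base frame: x ahead of the robot, y to its left, z up, the work surface at z = 0. Lengths are in m, angles in rad, forces in N, time in s.
With the tool pointing down it reaches from about 0.3 to 0.775 m from the base axis. Payload 14.6 kg.
Tool frame: the origin (TCP) lies midway between the tips of the shut fingers; the grasp point (between the pads) lies 19 mm behind it; z points along the fingers, y is the line along which they close (so a half turn about z gives the same grasp; the last joint's range is limited). The gripper opens to 94 mm and grips with 3 to 60 N. Pads are 16 mm wide; open, the fingers measure 119 mm over their backs; the gripper's body (75 mm by 177 mm) begins 78 mm behind the grasp point.
Start: joints at [-1.414, 0.3, 1.521, -0, 1.321, -0.067], TCP at [0.122, -0.536, 0.205] pointing down, gripper open.
Joint ranges: [-3.03, 3.03], [-0.79, 2.21], [0.23, 2.52], [-1.04, 4.18], [0, 3.07], [-2.55, 2.55]. Speed limits (rad/s): [2.22, 2.22, 2.57, 3.14, 3.14, 3.14].

INTERFACE

Orientations are given as [roll, pitch, yaw] about the fixed x, y, z axes, in that order (R = Rz(yaw) Ry(pitch) Rx(roll)).
In Python, from station import telemetry, optics, ctrl gives the robot as it stands.
- The arm moves only by the tool carry_out, never from a script. Its argument "plan" is a list that holds one entry, the list of rows, each a list of 7 numbers: the shift along the tool's x, y, z in mm, then the turn, a rotation vector about the tool's x, y, z in rad, then the finger opening in mm, from 0 to 94. A call has 1 to 20 rows; each row shifts and turns the commanded pose from where the row before left it, along the tool's axes as they then stand; what a row does not reach is not made up. A row lasts 1/12 s, in which the tool goes at most 41.7 mm and 7.16 degrees, less where a joint would pass 70% of its speed; a pose out of reach is approached as far as the arm can. A call with a gripper value outside its range is refused whole. The fingers move at their own pace and stop on an object; "squeeze" is the grip in N (left out, the last holds). Time passes only in rows, so rows that do not move let the fingers close. It gives the time, the measured TCP pose, the force, the opening and the grip force at its end, in the units of the state.
- telemetry.get_obs(): the state, without advancing time (a new reading comes with each control period).
- optics.camera(name): name is "scene" or "top" or "wrist"; returns a dict with "pixels" (384x512x3 uint8, red, green, blue), "intrinsics" (3x3 intrinsics, pixels), "origin" and "rotation" of the camera in the world. Camera axes: x right, y down, z forward; pixel columns grow to the right and rows downward; lengths in m; the calibration is good to about 2 mm. The wrist camera is an equidistant fisheye: a pixel r from the principal point sees the ray r / f radians off the axis. A picture is of the moment at which its call begins. There is no depth.
- ctrl.hand_in(): hands the job in; it is judged then, once.
The state is a dict: "time_s": time; "qpos": joint angles; "joint_vel": joint speeds; "tau": joint torques, N m; "ee_pos": TCP position; "eef_rot": TCP orientation; "force": force on the tool from outside, world axes, zero at the start; "moment": the same for the moment, N m; "grip_width": finger opening in m; "grip_force": force on a finger pad.
Only numpy, scipy, OpenCV 4.12 (cv2) and the standard library are available. Lean on these libraries where they do the work, as an engineer would, in place of code of your own. Each camera call takes 0.05 s, during which the arm holds its last target. There are 200 camera calls.

## Working session

There is one attempt and no reset: what is moved stays moved. The work goes in short steps, Python scripts to look and compute and a tool call to move; the robot and the scene stay as the last step left them, time stands still between calls to the robot, and variables do not carry over. Pictures are saved under pics/ and viewed, at most 10 in all, crops included, and the job is handed in when it is done.

Besides the shell and the picture viewer there is one more tool, called after ">>>" as a command line: name --argument value ..., lists and objects as JSON in quotes. carry_out: Moves the arm, as the interface text tells. Its arguments: {"type":"object","properties":{"plan":{"type":"array","items":{"type":"array","items":{"type":"array","items":{"type":"number"}}}},"squeeze":{"type":"number"}},"required":["plan"]}

```bash
mkdir -p pics; ls; python3 - <<'E'
from station import telemetry, optics, ctrl
import cv2,pickle
o=telemetry.get_obs(); print(o)
for n in("top","scene"):
    c=optics.camera(n); pickle.dump(c,open(f"{n}0.pkl","wb"))
    cv2.imwrite(f"pics/{n}0.png",cv2.resize(c["pixels"][:,:,::-1],(800,600),interpolation=cv2.INTER_CUBIC))
    print(n,c["intrinsics"],c["origin"],c["rotation"])
E
```

```text
pics
{'time_s': 0.0, 'qpos': array([-1.41356887e+00,  3.00496224e-01,  1.52156285e+00, -2.47297616e-05,
        1.32069648e+00, -6.66181327e-02]), 'joint_vel': array([ 0.00062277, -0.00029574, -0.00142233, -0.00067286,  0.00029382,
       -0.00171234]), 'tau': array([-6.63522642e-04, -5.31802976e+01, -3.52734804e+01,  7.07993726e-02,
        2.44285958e-02, -4.75404659e-05]), 'ee_pos': array([ 0.12203049, -0.53602956,  0.20488026]), 'eef_rot': array([-3.14043073e+00, -5.35132118e-05,  2.23851690e-01]), 'force': array([-0.7975705 , -0.60129975,  0.64420191]), 'moment': array([-0.05727566,  0.03342736, -0.00533465]), 'grip_force': 0.0, 'grip_width': 0.09386655338611358}
top [[435.78930969   0.         260.39868515]
 [  0.         435.78930969 196.54213777]
 [  0.           0.           1.        ]] [0.3524446  0.02179326 1.30629278] [-2.96927968 -0.0143658  -1.54416001]
scene [[410.90610879   0.         256.82407318]
 [  0.         410.90610879 196.97637919]
 [  0.           0.           1.        ]] [-0.24969749  1.13320681  0.64355105] [-1.96317844 -0.02844926 -2.49690916]
```

View pics/top0.png

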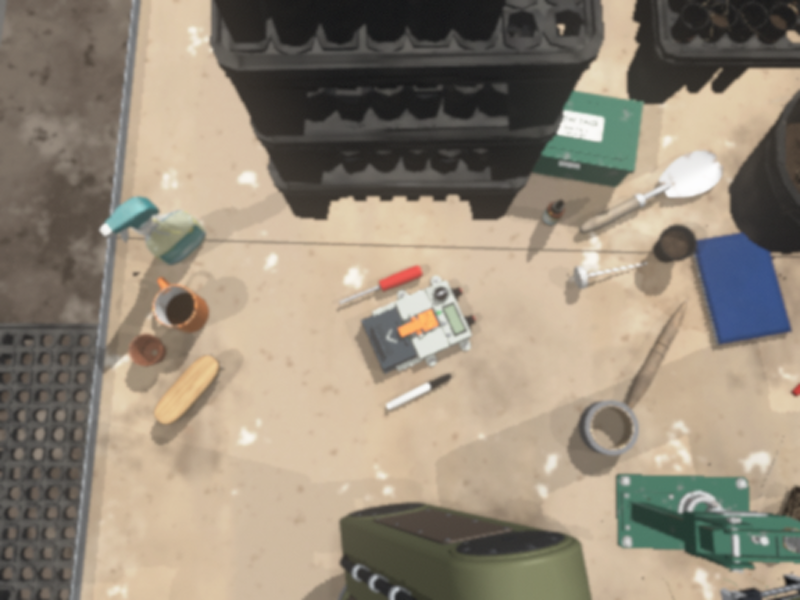

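View pics/scene0.png

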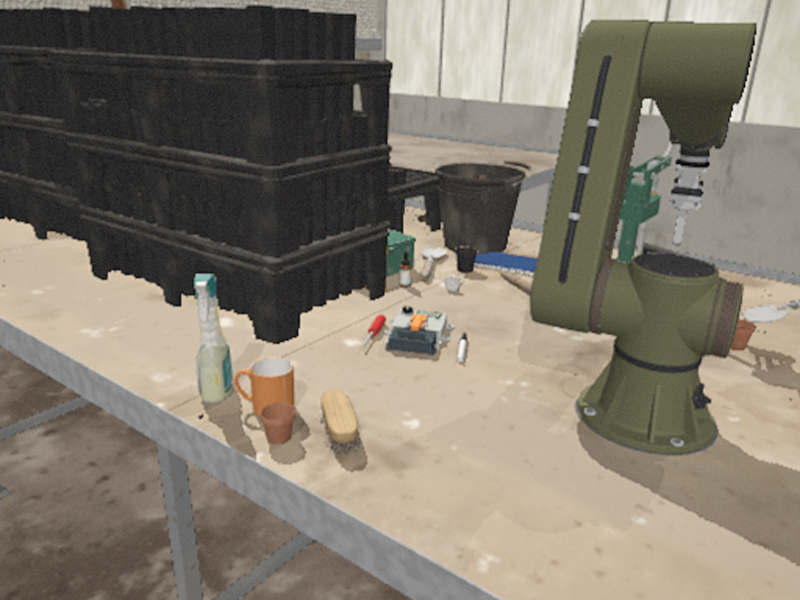

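The top view shows the controller around (425,325), with the cover at (395,340) facing left (+y). The screwdriver lies at (385,285), the marker at (418,393), and the brush is well to the left at (187,390). I'll enlarge it to get the pose.

```bash
cat > h.py <<'E'
import numpy as np, cv2, pickle
from scipy.spatial.transform import Rotation as R
def rot(c):
    r=np.array(c["rotation"]); return r if r.shape==(3,3) else R.from_euler("xyz",r).as_matrix()
def ray(c,uv,z):
    d=rot(c)@np.linalg.inv(c["intrinsics"])@np.array([uv[0],uv[1],1.]); o=np.array(c["origin"])
    return o+d*(z-o[2])/d[2]
def proj(c,P):
    p=(np.atleast_2d(P)-c["origin"])@rot(c); q=p@np.array(c["intrinsics"]).T; return q[:,:2]/q[:,2:]
E
python3 - <<'E'
from h import *
for n,(u,v,w,h) in {"top":(205,165,110,83),"scene":(225,185,84,63)}.items():
    c=pickle.load(open(f"{n}0.pkl","rb")); 
    cv2.imwrite(f"pics/{n}0c.png",cv2.resize(c["pixels"][v:v+h,u:u+w,::-1],(800,int(800*h/w)),interpolation=cv2.INTER_CUBIC)[:600])
E
```

```text
(no output)
```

View pics/top0c.png

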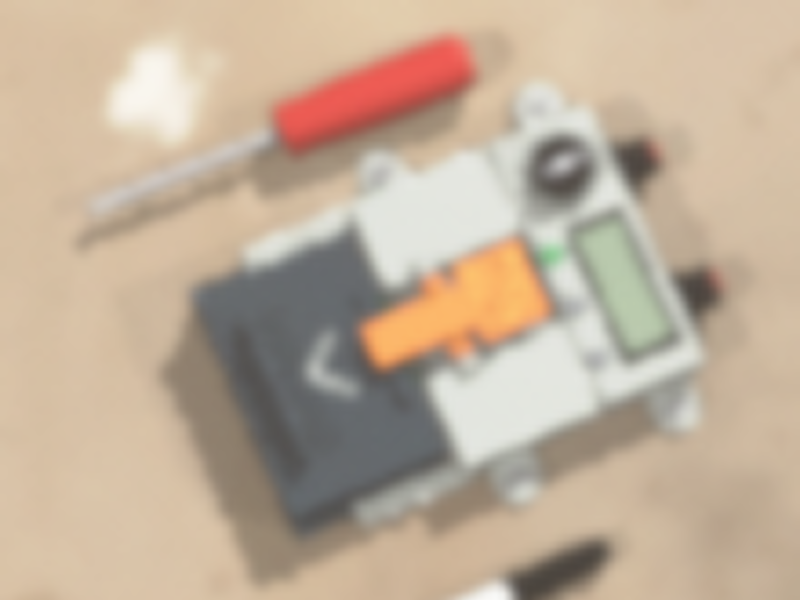

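The crop shows the deck's front corners at (193,290) and (298,530), and the housing's rear corners at (590,105) and (703,357). The tab runs from its nose at (360,325)/(375,370) to its pad rear at (520,237)/(552,315).

```bash
cat > fit.py <<'E'
from h import *
from scipy.optimize import least_squares
def T(p,P):
    P=np.atleast_2d(P).astype(float)/1e3; c,s=np.cos(p[2]),np.sin(p[2])
    return np.c_[p[0]+c*P[:,0]-s*P[:,1],p[1]+s*P[:,0]+c*P[:,1],P[:,2]]
if __name__=="__main__":
    c=pickle.load(open("top0.pkl","rb"))
    px=np.array([(193,290),(298,530),(590,105),(703,357),(360,325),(375,370),(520,237),(552,315)])*110/800+np.array([205,165])-.5+.07
    P=np.array([(40,-50,30),(40,50,30),(-140,-60,30),(-140,60,30),(-16,-9,37),(-16,9,37),(-89.5,-17,41),(-89.5,17,41)])
    f=least_squares(lambda p:(proj(c,T(p,P))-px).ravel(),[.55,.05,1.9]); p=f.x
    print(p,np.degrees(p[2]),f.fun.reshape(-1,2).round(1).tolist()); np.save("pose.npy",p)
    for n,q in dict(pad=(-75,0,41),bar=(22,0,37),bar_end=(22+90,0,37),rail=(15,0,0)).items(): print(n,T(p,q)[0].round(4))
    from station import telemetry; o=telemetry.get_obs(); print(o["ee_pos"],o["eef_rot"])
    u,v,w,h=225,185,84,63; s=pickle.load(open("scene0.pkl","rb"))
    im=cv2.resize(s["pixels"][v:v+h,u:u+w,::-1],(800,600),interpolation=cv2.INTER_CUBIC)
    for q in proj(s,T(p,np.r_[P,[(-75,0,41),(24.5,-32,44),(24.5,32,44)]])):
        cv2.circle(im,tuple(((q-[u,v]+.5)*800/84).astype(int)),5,(255,0,255),2)
    cv2.imwrite("pics/sceneov.png",im)
E
python3 fit.py
```

```text
[0.51847314 0.03733855 2.0161667 ] 115.51784287882583 [[0.1, 0.8], [-0.8, -1.3], [-0.6, -0.8], [0.7, 0.9], [0.1, 0.6], [0.5, -0.0], [-0.2, 0.1], [0.2, -0.2]]
pad [ 0.5508 -0.0303  0.041 ]
bar [0.509  0.0572 0.037 ]
bar_end [0.4702 0.1384 0.037 ]
rail [0.512  0.0509 0.    ]
[ 0.122018   -0.53605032  0.20494006] [-3.14052566e+00 -7.65801266e-05  2.23791794e-01]
```

View pics/sceneov.png

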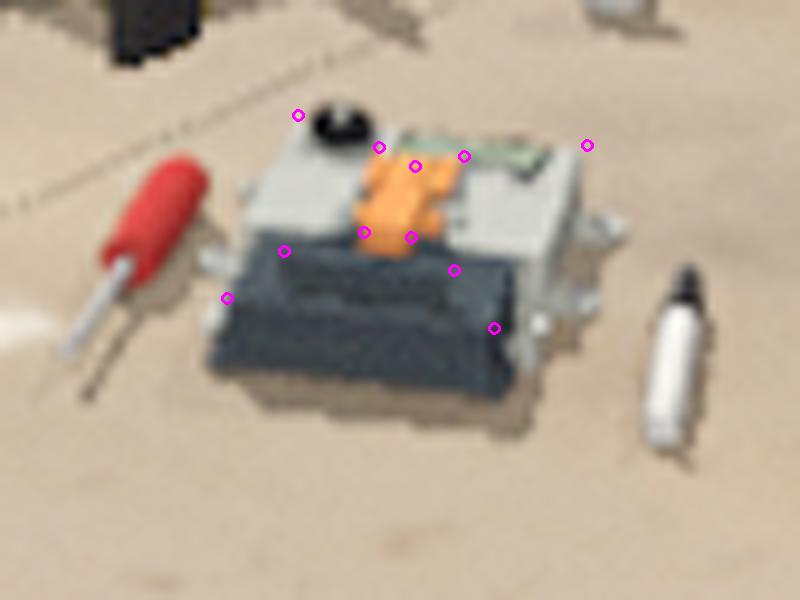

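The overlay agrees with the scene to about 1 px (roughly 3 mm). Before moving, I'll check the tall objects along the path and work out the first move.

```bash
cat > mv.py <<'E'
from fit import *
from station import telemetry
def need(target,yaw):
    o=telemetry.get_obs(); Rc=R.from_euler("xyz",o["eef_rot"]); Rt=R.from_euler("xyz",[np.pi,0,yaw])
    print("pos",o["ee_pos"].round(4),"F",o["force"].round(1),"tool shift mm",(Rc.inv().apply(np.array(target)-o["ee_pos"])*1e3).round(1),"rotvec",(Rc.inv()*Rt).as_rotvec().round(3),"t",o["time_s"])
E
python3 - <<'E'
from mv import *
c=pickle.load(open("top0.pkl","rb"))
for n,q in dict(plate1=(625,548),plate2=(620,475),plate3=(748,475),leg1=(310,215),leg2=(490,215),mug=(600,455)).items():
    print(n,ray(c,np.array(q)/1.5625,0).round(3))
print("tcp px",proj(c,[.122,-.536,.205])*1.5625)
p=np.load("pose.npy"); t=T(p,(-75,0,0))[0]; t[2]=.12
need(t,p[2])
o=telemetry.get_obs()
E
```

```text
plate1 [ 0.142 -0.405  0.   ]
plate2 [ 0.272 -0.399  0.   ]
plate3 [ 0.279 -0.641  0.   ]
leg1 [0.761 0.207 0.   ]
leg2 [ 0.772 -0.152  0.   ]
mug [ 0.308 -0.362  0.   ]
tcp px [[753.98637823 586.92064513]]
pos [ 0.122  -0.5361  0.2049] F [-0.1 -0.3 -0.3] tool shift mm [ 530.3 -397.8   85.4] rotvec [-1.000e-03 -1.000e-03 -1.792e+00] t 0.1
```

```bash
python3 - <<'E'
from mv import *
s=pickle.load(open("scene0.pkl","rb"))
for z in (0,.1,.2,.3,.4): print(z,(proj(s,[[.21,-.52,z],[.25,-.45,z],[.122,-.536,z]])*1.5625).round().tolist())
E
```

```text
0 [[627.0, 308.0], [603.0, 312.0], [662.0, 314.0]]
0.1 [[633.0, 273.0], [609.0, 276.0], [669.0, 279.0]]
0.2 [[640.0, 236.0], [615.0, 239.0], [677.0, 241.0]]
0.3 [[646.0, 198.0], [621.0, 200.0], [684.0, 202.0]]
0.4 [[653.0, 157.0], [628.0, 159.0], [693.0, 161.0]]
```

```bash
python3 - <<'E'
from h import *
a=pickle.load(open("top0.pkl","rb"))["pixels"][290:384,380:512,::-1]
b=pickle.load(open("scene0.pkl","rb"))["pixels"][60:200,370:512,::-1]
cv2.imwrite("pics/pump.png",np.vstack([cv2.resize(a,(420,299)),cv2.resize(b,(420,300))]) )
E
```

```text
(no output)
```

View pics/pump.png

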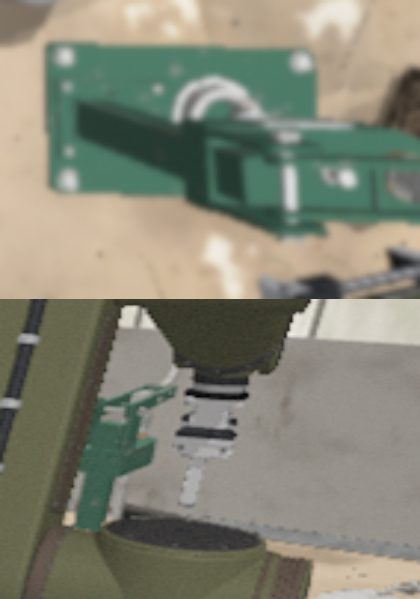

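The green pump, about 0.4 m tall, stands right beside the start pose. I'll back off in -x, rise above it, and swing over.

>>> carry_out --plan '[[[-15,-3,-15,0,0,0,0],[-15,-3,-20,0,0,0,0],[-15,-3,-25,0,0,0,0],[-15,-3,-30,0,0,0,0],[0,0,-30,0,0,0,0],[0,0,-30,0,0,0,0],[0,0,-30,0,0,0,0],[0,0,-30,0,0,0,0],[0,0,-30,0,0,0,0],[0,0,-30,0,0,0,0],[0,0,-30,0,0,0,0],[0,0,0,0,0,0,0]]]' --squeeze 10

```text
time_s: 1.1
ee_pos: [0.0609, -0.5377, 0.5107]
eef_rot: [3.134, 0.001, 0.224]
force: [-0.3, 1.2, -0.1]
grip_width: 0.0174
grip_force: 0.0
```

```bash
python3 - <<'E'
from mv import *
p=np.load("pose.npy"); t=T(p,(-75,0,0))[0]; t[2]=.2
need(t,p[2]); need([.3,-.2,.5],p[2]-.9); print(telemetry.get_obs()["qpos"].round(2))
E
```

```text
pos [ 0.0609 -0.5377  0.5107] F [-0.3  1.2 -0.1] tool shift mm [ 590.7 -388.2  307.2] rotvec [ 0.004  0.007 -1.792] t 1.1
pos [ 0.0609 -0.5377  0.5107] F [-0.3  1.2 -0.1] tool shift mm [ 308.1 -276.2    8.4] rotvec [ 0.006  0.004 -0.892] t 1.1
[-1.53  0.27  0.86  0.    2.   -0.18]
```

>>> carry_out --plan '[[[30,-27,0,0,0,0,0],[30,-27,0,0,0,0,0],[30,-27,0,0,0,0,0],[30,-27,0,0,0,0,0],[30,-27,0,0,0,0,0],[30,-27,0,0,0,0,0],[30,-27,0,0,0,0,0],[30,-27,0,0,0,0,0],[30,-27,0,0,0,0,0],[30,-27,0,0,0,0,0],[30,-20,0,0,0,0,0],[30,-20,0,0,0,0,0],[30,-20,0,0,0,0,0],[30,-20,0,0,0,0,0],[30,-20,0,0,0,0,0],[30,-10,0,0,0,0,0],[0,0,0,0,0,0,0]]]'

```text
time_s: 2.52
ee_pos: [0.4475, -0.0582, 0.5032]
eef_rot: [-3.139, 0.003, 0.227]
force: [-0.5, 0.4, -1.0]
grip_width: 0.0008
grip_force: 0.0
```

>>> carry_out --plan '[[[0,0,20,0,0,-0.119,0],[0,0,20,0,0,-0.119,0],[0,0,20,0,0,-0.119,0],[0,0,20,0,0,-0.119,0],[0,0,20,0,0,-0.119,0],[0,0,20,0,0,-0.119,0],[0,0,20,0,0,-0.119,0],[0,0,20,0,0,-0.119,0],[0,0,20,0,0,-0.119,0],[0,0,20,0,0,-0.119,0],[0,0,20,0,0,-0.119,0],[0,0,20,0,0,-0.119,0],[0,0,20,0,0,-0.119,0],[0,0,20,0,0,-0.119,0],[0,0,0,0,0,-0.119,0],[0,0,0,0,0,0,0]]]'

```text
time_s: 3.85
ee_pos: [0.4438, -0.061, 0.2243]
eef_rot: [-3.14, -0.001, 2.014]
force: [-0.0, 0.2, 1.5]
grip_width: 0.0005
grip_force: 0.0
```

```bash
python3 - <<'E'
from mv import *
p=np.load("pose.npy"); t=T(p,(-75,0,0))[0]; t[2]=.09
need(t,p[2]); print(telemetry.get_obs()["qpos"].round(2))
E
```

```text
pos [ 0.4438 -0.061   0.2243] F [-0.   0.2  1.5] tool shift mm [-18.4 110.  134.1] rotvec [-0.002 -0.001 -0.002] t 3.85
[-0.22  0.06  1.76 -0.    1.32 -0.66]
```

Next I move over the pad at z≈0.10 and look with the wrist and top cameras.

>>> carry_out --plan '[[[-5,28,0,0,0,0,0],[-5,28,0,0,0,0,0],[-4,28,10,0,0,0,0],[-4,26,25,0,0,0,0],[0,0,30,0,0,0,0],[0,0,30,0,0,0,0],[0,0,30,0,0,0,0],[0,0,5,0,0,0,0],[0,0,0,0,0,0,0]]]'

```text
time_s: 4.6
ee_pos: [0.5512, -0.0306, 0.0946]
eef_rot: [-3.139, -0.001, 2.006]
force: [0.5, -0.0, -0.3]
grip_width: 0.0005
grip_force: 0.0
```

```bash
python3 - <<'E'
from mv import *
from station import optics
p=np.load("pose.npy"); t=T(p,(-75,0,41))[0]; need(t,p[2])
c=optics.camera("wrist"); s=optics.camera("scene")
pickle.dump((c,telemetry.get_obs()),open("wrist1.pkl","wb"))
print(c["intrinsics"],c["origin"],c["rotation"])
a=cv2.resize(c["pixels"][:,:,::-1],(512,384)); 
b=cv2.resize(s["pixels"][175:255,225:319,::-1],(288,245),interpolation=cv2.INTER_CUBIC)
im=np.zeros((384,800,3),np.uint8); im[:,:512]=a; im[:245,512:]=b
cv2.imwrite("pics/w1.png",im)
E
```

```text
pos [ 0.5512 -0.0306  0.0946] F [ 0.5 -0.  -0.3] tool shift mm [ 0.3 -0.1 53.6] rotvec [-0.002 -0.001 -0.01 ] t 4.6
[[297.31863964   0.         255.7303755 ]
 [  0.         297.31863964 191.72725482]
 [  0.           0.           1.        ]] [0.52030036 0.0358528  0.27314492] [2.88362253e+00 2.09452487e-03 4.35484996e-01]
```

View pics/w1.png

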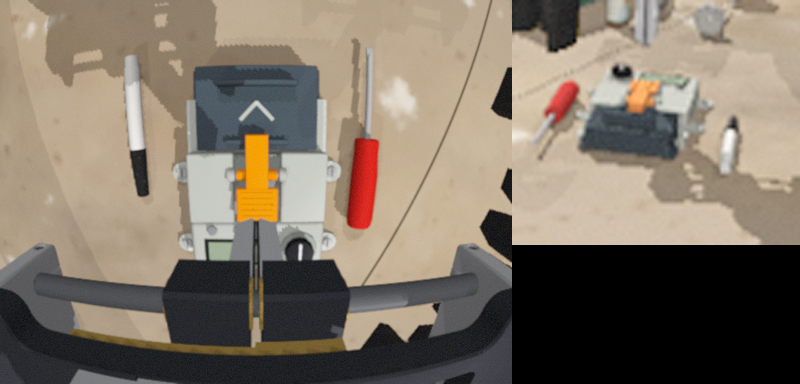

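The wrist view shows the cover at (257,108), with deck front corners at (195,67)/(318,67). The tab nose is at (246–268,135), the pad spans about (238–277, 190–220), and the housing front corners are at (190,153)/(326,153). Refine the pose from these.

```bash
cat > wf.py <<'E'
from mv import *
def wproj(c,P):
    p=(np.atleast_2d(P)-c["origin"])@rot(c); th=np.arctan2(np.hypot(p[:,0],p[:,1]),p[:,2]); ph=np.arctan2(p[:,1],p[:,0])
    K=c["intrinsics"]; return np.c_[K[0][2]+K[0][0]*th*np.cos(ph),K[1][2]+K[0][0]*th*np.sin(ph)]
E
python3 - <<'E'
from wf import *
c,o=pickle.load(open("wrist1.pkl","rb")); p0=np.load("pose.npy")
px=np.array([(195,67),(318,67),(190,153),(326,153),(246,135),(268,135)],float)
P=np.array([(40,50,30),(40,-50,30),(-32,60,30),(-32,-60,30),(-16,9,41),(-16,-9,41)])
f=least_squares(lambda p:(wproj(c,T(p,P))-px).ravel(),p0); p=f.x
print(p0,p,f.fun.reshape(-1,2).round(1).tolist()); np.save("pose2.npy",p)
for q in [(-75,0,41),(-60.5,17,41),(-89.5,17,41)]: print(T(p0,q)[0].round(4),T(p,q)[0].round(4),wproj(c,T(p,q)).round(0))
need(T(p,(-75,0,41))[0],p[2])
print(wproj(c,o["ee_pos"]))
E
```

```text
[0.51847314 0.03733855 2.0161667 ] [0.52050895 0.03693707 2.01169818] [[0.6, 0.5], [0.2, -0.1], [-4.3, 0.9], [2.9, 0.3], [-0.3, -0.6], [0.9, -0.7]]
[ 0.5508 -0.0303  0.041 ] [ 0.5525 -0.0309  0.041 ] [[258. 207.]]
[ 0.5292 -0.0246  0.041 ] [ 0.531 -0.025  0.041] [[236. 190.]]
[ 0.5417 -0.0508  0.041 ] [ 0.5433 -0.0513  0.041 ] [[237. 223.]]
pos [ 0.5527 -0.0307  0.0974] F [-0.   0.3  0.1] tool shift mm [-0.  -0.3 56.4] rotvec [ 0.002  0.001 -0.005] t 4.7
[[258.26928685 233.56031582]]
```

>>> carry_out --plan '[[[0,0,20,0,0,0,0],[0,0,15,0,0,0,0],[0,0,8,0,0,0,0],[0,0,4,0,0,0,0],[0,0,2,0,0,0,0],[0,0,0,0,0,0,0]]]'

```text
time_s: 5.2
ee_pos: [0.5523, -0.0306, 0.0473]
eef_rot: [3.141, 0.001, 2.008]
force: [-0.7, 0.3, -0.2]
grip_width: 0.0002
grip_force: 0.0
```

>>> carry_out --plan '[[[0,0,2,0,0,0,0],[0,0,2,0,0,0,0],[0,0,0,0,0,0,0]]]'

```text
time_s: 5.45
ee_pos: [0.5519, -0.0305, 0.0425]
eef_rot: [3.141, 0.0, 2.009]
force: [-0.0, 0.0, -0.8]
grip_width: 0.0004
grip_force: 0.0
```

>>> carry_out --plan '[[[0,0,1,0,0,0,0],[0,0,1,0,0,0,0],[0,0,0,0,0,0,0]]]'

```text
time_s: 5.7
ee_pos: [0.5521, -0.0306, 0.0409]
eef_rot: [3.141, 0.001, 2.009]
force: [-1.3, -0.5, 4.4]
grip_width: 0.0006
grip_force: 2.4
```

Contact at z≈0.041. Press further.

>>> carry_out --plan '[[[0,0,1,0,0,0,0],[0,0,1,0,0,0,0],[0,0,1,0,0,0,0],[0,0,1,0,0,0,0],[0,0,0,0,0,0,0]]]'

```text
time_s: 6.12
ee_pos: [0.5528, -0.0315, 0.0376]
eef_rot: [3.14, 0.003, 2.009]
force: [-0.1, -6.5, 10.1]
grip_width: 0.0003
grip_force: 5.5
```

>>> carry_out --plan '[[[0,0,1,0,0,0,0],[0,0,0.5,0,0,0,0],[0,0,0,0,0,0,0],[0,0,0,0,0,0,0]]]'

```text
time_s: 6.45
ee_pos: [0.553, -0.0318, 0.0364]
eef_rot: [3.14, 0.003, 2.009]
force: [-0.8, -9.9, 11.4]
grip_width: 0.0002
grip_force: 6.4
```

```bash
python3 - <<'E'
from wf import *
from station import optics
print(telemetry.get_obs()["ee_pos"],telemetry.get_obs()["force"])
c=optics.camera("wrist"); pickle.dump(c,open("wrist2.pkl","wb"))
p=np.load("pose2.npy")
for x0 in (0,14): print(x0,wproj(c,T(p,[(40+x0,50,30),(40+x0,-50,30),(-16,9,41)])).round(0).tolist())
cv2.imwrite("pics/w2.png",cv2.resize(c["pixels"][:260,110:400,::-1],(669,600),interpolation=cv2.INTER_CUBIC))
E
```

```text
[ 0.55301768 -0.03182683  0.03637752] [-0.76154509 -9.8814376  11.38230928]
0 [[176.0, 51.0], [335.0, 50.0], [241.0, 138.0]]
14 [[176.0, 30.0], [335.0, 30.0], [241.0, 138.0]]
```

View pics/w2.png

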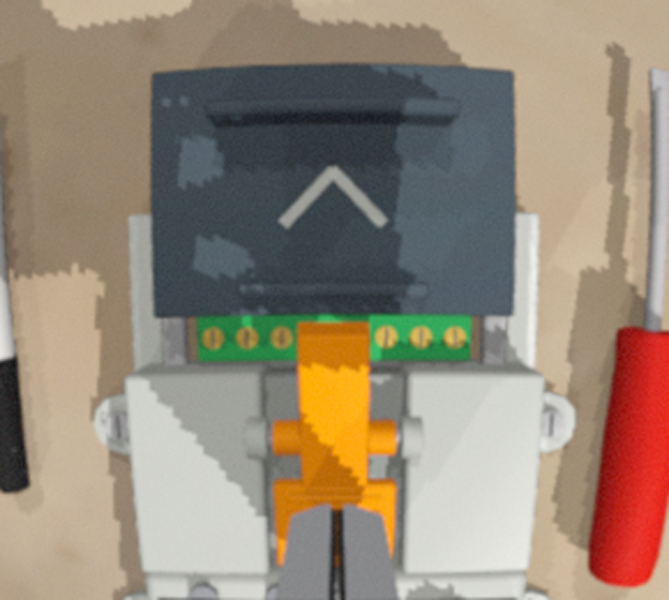

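The cover has sprung forward: its front edge is at row 30 (predicted 30 for +14 mm), and the green strip is exposed. Now I lift, move behind the bar, and open the fingers to 30 mm for a wide push.

>>> carry_out --plan '[[[0,0,-5,0,0,0,0],[0,0,-15,0,0,0,0],[0,0,-20,0,0,0,0],[15,0,0,0,0,0,30],[25,0,0,0,0,0,30],[25,0,0,0,0,0,30],[20,0,0,0,0,0,30],[9,0,0,0,0,0,30],[0,0,0,0,0,0,30],[0,0,0,0,0,0,30]]]'

```text
time_s: 7.33
ee_pos: [0.5121, 0.0546, 0.0749]
eef_rot: [3.141, 0.0, 2.01]
force: [-0.2, 0.5, -0.7]
grip_width: 0.0304
grip_force: 0.0
```

```bash
python3 - <<'E'
from wf import *
from station import optics
p=np.load("pose2.npy"); need(T(p,(20,0,35))[0],p[2])
c=optics.camera("wrist"); pickle.dump(c,open("wrist3.pkl","wb"))
print(wproj(c,T(p,[(36,32,44),(36,-32,44),(54,50,30),(54,-50,30)])).round(0).tolist())
cv2.imwrite("pics/w3.png",cv2.resize(c["pixels"][60:320,110:400,::-1],(669,600),interpolation=cv2.INTER_CUBIC))
E
```

```text
pos [0.5121 0.0546 0.0749] F [-0.2  0.5 -0.7] tool shift mm [ 0.4  0.  39.9] rotvec [ 0.     0.    -0.002] t 7.3333
[[213.0, 194.0], [300.0, 194.0], [192.0, 167.0], [321.0, 166.0]]
```

View pics/w3.png

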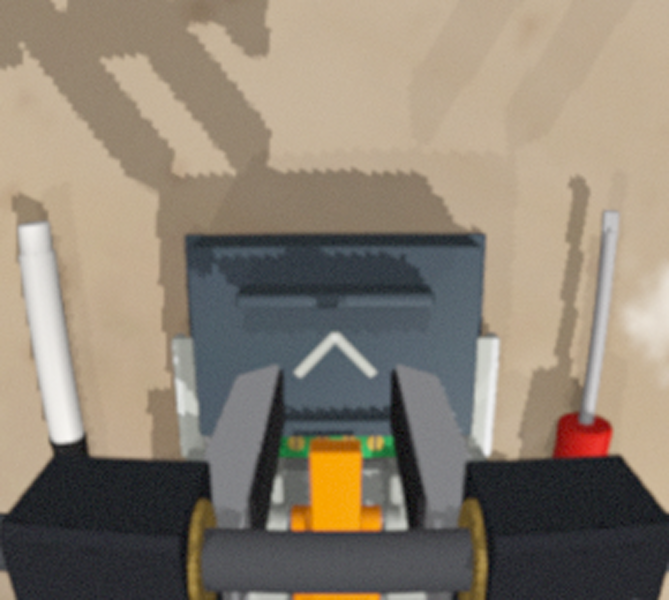

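The bar's rear edge is at (240–432,300) in the crop, which matches the prediction. The screwdriver and marker are about 50 mm clear on each side. I descend, then push gently.

>>> carry_out --plan '[[[0,0,15,0,0,0,30],[0,0,15,0,0,0,30],[0,0,7,0,0,0,30],[0,0,3,0,0,0,30],[0,0,0,0,0,0,30]]]'

```text
time_s: 7.8
ee_pos: [0.512, 0.0541, 0.0345]
eef_rot: [-3.141, -0.0, 2.008]
force: [0.4, 0.0, -0.1]
grip_width: 0.0301
grip_force: 0.0
```

>>> carry_out --plan '[[[2,0,0,0,0,0,30],[2,0,0,0,0,0,30],[2,0,0,0,0,0,30],[2,0,0,0,0,0,30],[2,0,0,0,0,0,30],[3,0,0,0,0,0,30],[3,0,0,0,0,0,30],[3,0,0,0,0,0,30],[3,0,0,0,0,0,30],[3,0,0,0,0,0,30],[3,0,0,0,0,0,30],[0,0,0,0,0,0,30]]]'

```text
time_s: 8.8
ee_pos: [0.4998, 0.0805, 0.0349]
eef_rot: [-3.141, -0.0, 2.009]
force: [-0.0, 0.7, 1.0]
grip_width: 0.03
grip_force: 0.0
```

```bash
python3 - <<'E'
from wf import *
from station import optics
p=np.load("pose2.npy"); o=telemetry.get_obs(); need(T(p,(90,0,35))[0],p[2])
c=optics.camera("wrist"); pickle.dump(c,open("wrist4.pkl","wb"))
cv2.imwrite("pics/w4.png",cv2.resize(c["pixels"][60:320,110:400,::-1],(669,600),interpolation=cv2.INTER_CUBIC))
E
```

```text
pos [0.4998 0.0805 0.0349] F [-0.   0.7  1. ] tool shift mm [41.8  0.  -0.1] rotvec [-0.    -0.    -0.002] t 8.8
```

View pics/w4.png

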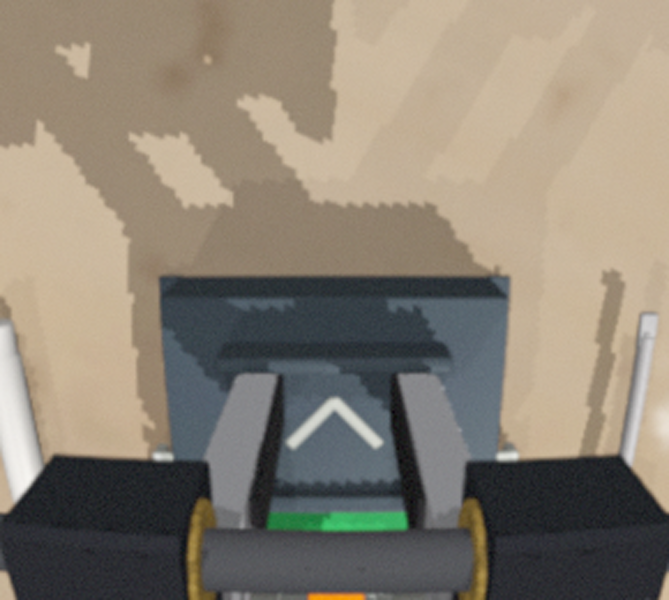

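The fingers are square against the bar (crop row ~360) and the cover is straight, moved about 20 mm. I continue another 50 mm, then back off and lift.

>>> carry_out --plan '[[[3,0,0,0,0,0,30],[3,0,0,0,0,0,30],[3,0,0,0,0,0,30],[3,0,0,0,0,0,30],[3,0,0,0,0,0,30],[3,0,0,0,0,0,30],[3,0,0,0,0,0,30],[3,0,0,0,0,0,30],[3,0,0,0,0,0,30],[3,0,0,0,0,0,30],[3,0,0,0,0,0,30],[3,0,0,0,0,0,30],[3,0,0,0,0,0,30],[3,0,0,0,0,0,30],[3,0,0,0,0,0,30],[2,0,0,0,0,0,30],[2,0,0,0,0,0,30],[1,0,0,0,0,0,30],[0,0,0,0,0,0,30]]]'

```text
time_s: 10.43
ee_pos: [0.4788, 0.1254, 0.0349]
eef_rot: [-3.142, -0.0, 2.009]
force: [0.6, 0.1, 0.8]
grip_width: 0.0301
grip_force: 0.0
```

>>> carry_out --plan '[[[-3,0,0,0,0,0,30],[-4,0,0,0,0,0,30],[0,0,-10,0,0,0,30],[0,0,-25,0,0,0,30],[0,0,-30,0,0,0,30],[0,0,-30,0,0,0,30],[0,0,-30,0,0,0,30],[-30,0,-20,0,0,0,30],[-30,0,0,0,0,0,30],[-30,0,0,0,0,0,30],[-20,0,0,0,0,0,30],[0,0,0,0,0,0,30]]]'

```text
time_s: 11.43
ee_pos: [0.5295, 0.0163, 0.1807]
eef_rot: [3.141, 0.001, 2.006]
force: [0.7, -0.3, -0.0]
grip_width: 0.03
grip_force: 0.0
```

```bash
python3 - <<'E'
from wf import *
from station import optics
p=np.load("pose2.npy"); o=telemetry.get_obs(); print(o["ee_pos"],o["force"])
c=optics.camera("wrist"); 
print("pred rear54 deck corners, rail ends:",wproj(c,T(p,[(54,50,30),(54,-50,30),(124,50,30),(124,-50,30),(15,58,8),(15,-58,8)])).round(0).tolist())
s=optics.camera("scene")
b=cv2.resize(s["pixels"][175:265,215:319,::-1],(288,249),interpolation=cv2.INTER_CUBIC)
im=np.zeros((384,800,3),np.uint8); im[:,:512]=c["pixels"][:,:,::-1]; im[:249,512:]=b
cv2.imwrite("pics/w5.png",im)
E
```

```text
[0.52945863 0.01629109 0.18065836] [ 0.68747919 -0.30267773 -0.03336944]
pred rear54 deck corners, rail ends: [[211.0, 113.0], [302.0, 112.0], [210.0, 51.0], [301.0, 50.0], [208.0, 146.0], [305.0, 145.0]]
```

View pics/w5.png

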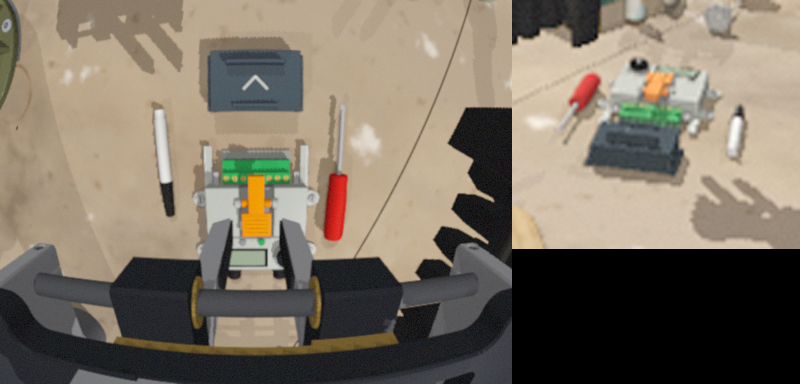

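The wrist view shows the cover lying flat and straight at (255,80). Its rear edge is at row ~111, well ahead of the rail ends at row 146. The screwdriver and marker have not been disturbed and the arm is clear, so I'm handing in.

```bash
python3 -c "
from station import ctrl; print(ctrl.hand_in())"
```

```text
the job is handed in; nothing more can be done
None
```

Job handed in at about 11.5 s of the 43 s limit: the tab was pressed until it let go, and the cover was pushed about 39 mm past the rail ends, where it lies flat on the bench with the screwdriver and marker beside it undisturbed.

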